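# Hang the caddy on the fitting stand and hold it against the sprung plate

## Robot

A 6-joint arm with a two-finger parallel gripper is mounted at the origin on a cart in front of the work surface, level with it; the furniture and walls round the work are solid. World frame = base frame: x ahead of the robot, y to its left, z up, the work surface at z = 0. Lengths are in m, angles in rad, forces in N, time in s.
With the tool pointing down it reaches from about 0.35 to 0.775 m from the base axis. Payload 7.3 kg.
Tool frame: the origin (TCP) lies at the very end of the fingers, on their centre line; the grasp point (between the pads) lies 19 mm behind it; z points along the fingers, y is the line along which they close (so a half turn about z gives the same grasp; the last joint's range is limited). The gripper opens to 92 mm and grips with 3 to 60 N. Pads are 19 mm wide; open, the fingers measure 130 mm over their backs; the gripper's body (75 mm by 190 mm) begins 47 mm behind the grasp point.
Start: joints at [-1.321, 0.342, 1.524, -0, 1.275, -0.146], TCP at [0.202, -0.484, 0.227] pointing down, gripper open.
Joint ranges: [-2.53, 2.53], [-0.77, 2.02], [0.04, 2.7], [-1, 4.14], [0.28, 2.66], [-3.11, 3.11]. Speed limits (rad/s): [2.57, 2.57, 3.14, 3.14, 3.14, 3.14].

## Interface

Orientations are given as [roll, pitch, yaw] about the fixed x, y, z axes, in that order (R = Rz(yaw) Ry(pitch) Rx(roll)).
In Python, from cell import robot, read_camera, get_calibration gives the robot as it stands. The module is installed in compiled form; this text tells all that it offers.
- The arm moves only by the tool send_rows, never from a script. Its argument "plan" is a list of rows, each a list of 2 entries, a list of its own where there are three numbers: the shift along the tool's x, y, z as a fraction of full scale, then the turn, a rotation vector about the tool's x, y, z as a fraction of full scale. A call has exactly 10 rows; each row shifts and turns the commanded pose from where the row before left it, along the tool's axes as they then stand; what a row does not reach is not made up. Full scale, the value 1, is 0.025 m for a shift and 90 degrees for a turn. A row lasts 1/8 s, in which the tool goes at most 62.5 mm and 10.7 degrees, less where a joint would pass 70% of its speed; a pose out of reach is approached as far as the arm can. A call with a number of a shift or a turn outside -1 to 1 is refused whole. A call with a gripper value outside its range is refused whole. "gripper" is the opening, from -1 (shut) to 1 (fully open), so that 0 is half open, set as the call begins (left out, the last holds). The fingers move at their own pace and stop on an object; "force" is the grip in N (left out, the last holds). Time passes only in rows, so rows that do not move let the fingers close, or fill a call up. It gives the time, the measured TCP pose, the force, the opening and the grip force at its end, in the units of the state.
- robot.observe(): the state, without advancing time (a new reading comes with each control period).
- read_camera(name): name is "side" or "top"; returns (picture, depth): 420x560x3 uint8, blue, green, red; 420x560 float32, m along the optical axis (not along the pixel's ray), 0 where there is no reading.
- get_calibration(name): a dict with "intrinsics" (3x3 intrinsics, pixels), "rvec" (rotation vector, rad) and "tvec" (3), from world to camera coordinates, as OpenCV has them. Camera axes: x right, y down, z forward; pixel columns grow to the right and rows downward; lengths in m; the calibration is good to about 2 mm. A picture is of the moment at which its call begins. get_calibration takes no time and is no camera call.
- robot.hand_in(): hands the job in; it is judged then, once.
The state is a dict: "time": time; "qpos": joint angles; "qvel": joint speeds; "joint_efforts": joint torques, N m; "tool_pos": TCP position; "tool_rot": TCP orientation; "contact_force": force on the tool from outside, world axes, zero at the start; "torque": the same for the moment, N m; "opening": finger opening in m; "grip_force": force on a finger pad.
Only numpy, scipy, OpenCV 4.12 (cv2) and the standard library are available. Lean on these libraries where they do the work, as an engineer would, in place of code of your own. Each camera call takes 0.05 s, during which the arm holds its last target. There are 200 camera calls.

## Task

Be my third hand: hang the little wooden caddy on the hook of the grey fitting stand by the hand-slot in its tall back, so that the hook carries it, then gently press it squarely back against the stand's sprung plate until the plate has gone in a little over half of its travel (about 14 mm, roughly 8 N). Finish while still holding it pressed there, steady, so that I can drive the screws from behind; do not ram the plate, and leave the other things on the desk alone.

Things in the scene. Friction and masses are not known exactly. Their poses are not given: they have to be found in the camera images.
- caddy: Loose open desk caddy of plain brown wood, about 0.22 kg, upright on the desk. 120 mm deep (x), 110 wide (y), origin at the centre of its underside, +x towards its tall back: a 10 mm board (x 50 to 60 mm), 130 high, with a hand-slot at its middle, 44 wide, z 82 to 118 mm, and a 12 mm high handle bar above the slot. Front and side walls 30 to 35 mm high, floor 8 mm thick.
- caddy_handle (a point): On the caddy, the middle of the underside of the handle bar (top of the hand-slot), caddy frame x = +55, y = 0, z = 118 mm; axes as the caddy's. This rests on the hook.
- caddy_grip (a point): Place to pinch the caddy from above, across y: middle of its raised divider, a wall on y = 0, 12 mm thick, which from x = -53 to -3 mm rises to z = 112 mm (behind that 60 mm), 41 mm free on either side. The point is 12 mm below its top: caddy frame x = -28, y = 0, z = 100 mm; axes as the caddy's.
- stand: Grey fitting stand fixed to the desk: base 85 x 170 x 12 mm (x = -5 to +80 mm), two uprights and crossbars behind, 178 mm high. Origin on the desk under the front face of the unpressed sprung plate; x points away from its front, into the direction of pressing; its front faces the robot.
- hook: Steel hook of the stand, fixed: 8 mm round bar pointing to the stand's -x. Origin on top of the straight bar, 165 mm above the desk, straight above the front face of the unpressed plate; axes as the stand's. Its end is at x = -32 mm, turned up to 10 mm above the bar's top. Pass the caddy's slot over the end along +x, then lower until the handle bar rests on the hook.
- plate (a joint): Inward travel in m of the stand's sprung aluminium plate: 0 at rest, grows as it is pressed to the stand's +x, stop at 0.025. Spring 600 N/m, no preload (8.4 N at 14 mm); it returns when let go. Plate 8 mm thick, 110 wide, 60 to 179 mm above the desk, with a 40 mm wide notch from 118 mm up for the hook; it meets the caddy's back board on both sides of the slot.
- weight: Bystander: flat black bean-shaped weight, 53 x 105 x 25 mm, on the desk at the left; origin at the centre of its underside.
- lidded_box: Bystander: cream round box, 71 mm across, 30 mm high, on the desk at the right; origin at the centre of its underside.
- rubber: Bystander: small black and white eraser, 34 x 12 x 10 mm, on the desk to the left of the stand; origin at the centre of its underside.
Things that resemble listed ones, but are neither listed nor needed, are in the scene too. There is more than one size of the caddy; the one meant has the size given above.

How it is judged:
By the outcome, as a careful person would: the job done as asked, in the order asked, and still so for the second after the job is handed in, while the arm keeps its last pose, push and grip.
It also fails if it takes over 43 s, if anything falls off the work surface, if the arm or the gripper's body presses on something with over 40 N, if the wrist force passes 120 N, or if a joint passes its speed limit or range.

## Working session

There is one attempt and no reset: what is moved stays moved. The work goes in short steps, Python scripts to look and compute and a tool call to move; the robot and the scene stay as the last step left them, time stands still between calls to the robot, and variables do not carry over. Pictures are saved under pics/ and viewed, at most 10 in all, crops included, and the job is handed in when it is done.

Besides the shell and the picture viewer there is one more tool, called by a JSON object that holds its "fn" and its "kwargs". send_rows: Moves the arm, as the interface text tells. Shift numbers are shares of 0.025 m and turn numbers shares of 90 degrees, none past 1 either way. Its arguments: {"type":"object","properties":{"plan":{"type":"array"},"gripper":{"type":"number"},"force":{"type":"number"}},"required":["plan"]}

```bash
mkdir -p pics
cat > h.py <<'E'
import numpy as np,cv2
from cell import robot,read_camera,get_calibration
def cal(n):
    c=get_calibration(n);K=np.array(c["intrinsics"],float).reshape(3,3)
    R=cv2.Rodrigues(np.array(c["rvec"],float))[0];t=np.array(c["tvec"],float).ravel();return K,R,t
def cloud(n,d):
    K,R,t=cal(n);v,u=np.mgrid[:d.shape[0],:d.shape[1]]
    p=np.stack([(u-K[0,2])/K[0,0]*d,(v-K[1,2])/K[1,1]*d,d],-1)
    return (p-t)@R
def ray(n,u,v,z):
    K,R,t=cal(n);o=-R.T@t;d=R.T@np.linalg.inv(K)@np.array([u,v,1.]);return o+d*(z-o[2])/d[2]
def proj(n,P):
    K,R,t=cal(n);p=K@(R@np.array(P,float)+t);return p[:2]/p[2]
E
python3 - <<'E'
from h import *
print(robot.observe())
for n in("side","top"):
    p,d=read_camera(n);cv2.imwrite(f"pics/{n}0.png",p);np.savez(f"{n}0.npz",p=p,d=d)
    K,R,t=cal(n);print(n,K[0,0],-R.T@t,R[2],(d>0).mean())
E
```

```text
{'time': 0.0, 'qpos': array([-1.32105386e+00,  3.42726763e-01,  1.52499241e+00,  1.88402331e-06,
        1.27540198e+00, -1.46009127e-01]), 'qvel': array([-5.44670703e-04, -5.98287228e-05, -7.52462504e-05, -2.16735596e-05,
        4.93896098e-04,  2.79415306e-04]), 'joint_efforts': array([-1.48338622e-03, -4.31247175e+01, -2.44224304e+01,  7.15863495e-02,
        5.58611273e-02, -1.08374181e-04]), 'tool_pos': array([ 0.20230592, -0.48402545,  0.22605146]), 'tool_rot': array([-3.14008068e+00, -2.24164956e-04,  3.95750871e-01]), 'contact_force': array([0.00211876, 0.43840812, 0.70761011]), 'torque': array([ 0.054492  , -0.00975885,  0.00122327]), 'grip_force': 0.0, 'opening': 0.09155391454277811}
side 402.00192835206747 [0.15244703 0.72902225 0.76313427] [ 0.37029286 -0.70055385 -0.61000615] 0.996016156462585
top 473.21601335756725 [0.45062562 0.01151961 1.46700644] [ 0.07897127  0.00726145 -0.99685045] 0.9959268707482993
```

View pics/side0.png

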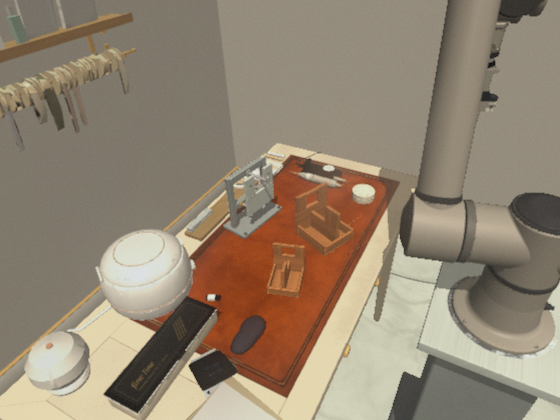

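View pics/top0.png

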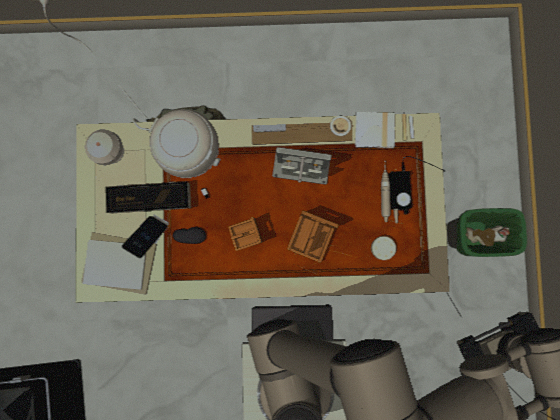

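The side view shows the stand at about (255,200), the larger caddy at (322,225) and the smaller at (286,270). In the top view the stand is at (302,165), the large caddy at (313,236) and the small one at (245,233). Next I'll measure both caddies and the stand from the depth clouds.

Run:
```python
from h import *
C=[];
for n in("side","top"):
    f=np.load(f"{n}0.npz");c=cloud(n,f["d"]);np.save(n+"c.npy",c);C.append(c)
s,t=C
for nm,(u0,u1,v0,v1) in dict(small=(222,275,205,258),big=(282,345,205,268),stand=(265,338,140,192)).items():
    for lab,c in(("top",t[v0:v1,u0:u1].reshape(-1,3)),):
        print(nm,"desk z",np.median(c[c[:,2]<.012,2]) )
        c=c[c[:,2]>.012]
        r=cv2.minAreaRect(c[:,:2].astype(np.float32)*1000);print(nm,lab,len(c),r,"zmax",np.percentile(c[:,2],[50,90,98,100]))
        lo,hi=c.min(0)-.01,c.max(0)+.01
        q=s.reshape(-1,3);q=q[(q>lo).all(1)&(q[:,:2]<hi[:2]).all(1)&(q[:,2]>.015)&(q[:,2]<.25)]
        r=cv2.minAreaRect(q[:,:2].astype(np.float32)*1000);print(nm,"side",len(q),r,"zmax",np.percentile(q[:,2],[50,90,98,100]))
b=t[205:268,282:345].reshape(-1,3)
for a,bb in((.02,.05),(.05,.09),(.09,.12),(.118,.15)):
    k=b[(b[:,2]>a)&(b[:,2]<bb)];print("big layer",a,len(k),k.mean(0),cv2.minAreaRect(k[:,:2].astype(np.float32)*1000))
b=t[140:192,265:338].reshape(-1,3)
for a,bb in((.005,.03),(.03,.1),(.1,.16),(.155,.172),(.172,.19)):
    k=b[(b[:,2]>a)&(b[:,2]<bb)];print("stand layer",a,len(k),k.mean(0),cv2.minAreaRect(k[:,:2].astype(np.float32)*1000))
p=np.load("top0.npz")["p"][135:275,215:350];cv2.imwrite("pics/topc.png",cv2.resize(p,None,fx=5.5,fy=4.2*1,interpolation=cv2.INTER_CUBIC)) if 0 else cv2.imwrite("pics/topc.png",cv2.resize(p,None,fx=4.2,fy=4.2,interpolation=cv2.INTER_CUBIC))
p=np.load("side0.npz")["p"][150:300,210:360];cv2.imwrite("pics/sidec.png",cv2.resize(p,None,fx=4,fy=4,interpolation=cv2.INTER_CUBIC))
```

```text
small desk z -0.0005754105992883114
small top 338 ((485.1716613769531, 99.7702865600586), (89.27344512939453, 167.2025604248047), 6.7207841873168945) zmax [0.03685932 0.09186469 0.09629514 1.46700644]
small side 1110 ((477.38812255859375, 96.51309967041016), (192.17227172851562, 99.60161590576172), 88.59798431396484) zmax [0.04147712 0.08509449 0.09131058 0.09314375]
big desk z 0.00027584972369094305
big top 777 ((467.4429626464844, -60.024566650390625), (118.14917755126953, 119.94332885742188), 66.7224349975586) zmax [0.03994249 0.12920523 0.13412151 1.46700644]
big side 1968 ((462.5105285644531, -58.713050842285156), (113.25694274902344, 122.5257797241211), 66.514404296875) zmax [0.05618026 0.11405169 0.12832028 0.13333648]
stand desk z -9.929408021698034e-05
stand top 1433 ((629.3530883789062, -67.64044189453125), (322.93505859375, 220.3454132080078), 10.417552947998047) zmax [0.10279189 0.17844682 0.18159125 1.46700644]
stand side 3331 ((612.3088989257812, -28.018043518066406), (343.91302490234375, 198.45436096191406), 2.123931407928467) zmax [0.09489108 0.17037879 0.17713354 0.1
[... 750 characters left out ...]
 (224.42483520507812, 160.53390502929688), 88.2943344116211)
stand layer 0.03 331 [ 0.68237934 -0.04165239  0.08138407] ((674.5819091796875, -39.17665100097656), (150.73721313476562, 54.266517639160156), 80.55509185791016)
stand layer 0.1 187 [ 0.66163636 -0.03586401  0.13028669] ((659.4972534179688, -36.670562744140625), (149.72018432617188, 61.13108825683594), 80.1820297241211)
stand layer 0.155 163 [ 0.66796408 -0.0387422   0.16433322] ((676.2386474609375, -32.88127136230469), (131.29331970214844, 99.59578704833984), 52.31413269042969)
stand layer 0.172 407 [ 0.68498786 -0.04159351  0.17737017] ((660.19140625, -37.7921142578125), (150.85716247558594, 88.32003021240234), 80.80765533447266)
```

View pics/topc.png

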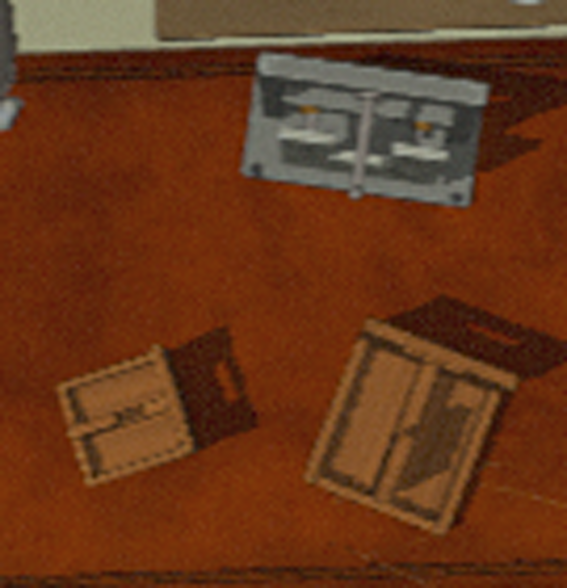

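View pics/sidec.png

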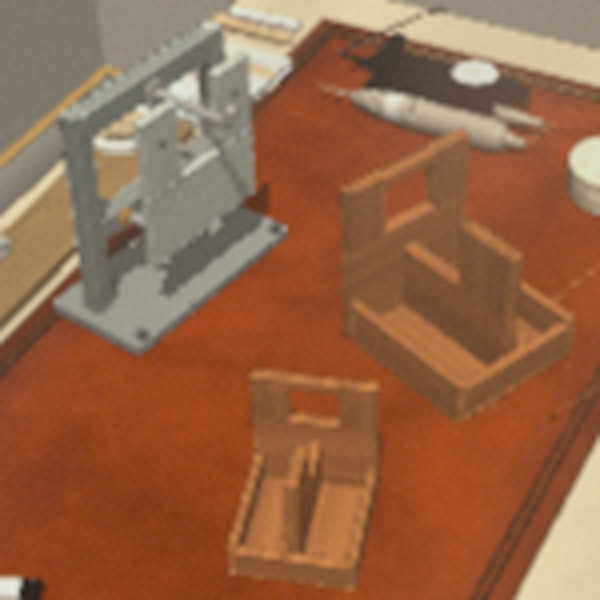

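The big caddy matches the given size (110 × 118 footprint, 130 high) and its back faces the stand. The crop shows the hook tip at (357,190) and the divider running from (435,350) to (380,490). Next I'll refine its frame, the plate face and the hook.

Run:
```python
from h import *
s,t=np.load("sidec.npy").reshape(-1,3),np.load("topc.npy").reshape(-1,3)
def loc(P,o,yaw):
    a=np.radians(yaw);R=np.array([[np.cos(a),-np.sin(a)],[np.sin(a),np.cos(a)]]);q=P.copy();q[:,:2]=(P[:,:2]-o)@R;return q*1000
S=lambda q,m,a: print(a,m.sum(),np.round(np.percentile(q[m],[5,50,95],axis=0),1).tolist()) if m.sum() else print(a,0)
for nm,c in(("side",s),("top",t)):
    for yaw in(-23.4,):
        q=loc(c,[.466,-.0625],yaw);x,y,z=q.T
        i=(abs(x)<75)&(abs(y)<70)
        S(q,i&(z>115)&(z<140),nm+" board")
        S(q,i&(z>70)&(z<125)&(x<15),nm+" high div")
        S(q,i&(z>25)&(z<50),nm+" walls")
        m=i&(z>123)&(z<140)&(abs(y)<50);print(" board slope deg",np.degrees(np.arctan(np.polyfit(y[m],x[m],1)[0])))
    q=loc(c,[.635,-.035],-9.5);x,y,z=q.T
    m=(abs(x)<25)&(abs(y)<52)&(z>66)&(z<112);S(q,m,nm+" plate");
    if m.sum()>30: print(" slope",np.degrees(np.arctan(np.polyfit(y[m],x[m],1)[0])))
    S(q,(abs(x)<25)&(abs(y)<60)&(z>172)&(z<190),nm+" plate top")
    m=(x>-50)&(x<-4)&(abs(y)<30)&(z>145)&(z<190);S(q,m,nm+" hook");print(np.round(q[m],0).tolist()[:40])
    m=(z>172)&(z<190)&(abs(y)<120)&(x>20)&(x<120);S(q,m,nm+" uprights");print(" slope",np.degrees(np.arctan(np.polyfit(y[m],x[m],1)[0])))
    m=(z>5)&(z<16)&(abs(y)<120)&(x>-20)&(x<120);S(q,m,nm+" base");
```

```text
side board 193 [[45.0, -46.3, 116.0], [47.5, 6.6, 125.7], [54.3, 54.1, 129.9]]
side high div 238 [[-56.4, -2.2, 73.6], [-36.2, 6.4, 95.0], [-10.0, 8.6, 111.0]]
side walls 613 [[-62.7, -46.9, 26.1], [-13.3, 8.0, 32.8], [48.0, 56.3, 47.9]]
 board slope deg 0.18756576111930576
side plate 331 [[8.0, -43.9, 68.4], [10.3, 3.4, 90.4], [12.3, 47.0, 110.0]]
 slope 0.4893708739801561
side plate top 76 [[8.1, -45.6, 172.7], [11.9, 17.1, 176.4], [17.7, 55.9, 178.4]]
side hook 24 [[-21.7, 3.6, 158.7], [-16.6, 7.8, 163.9], [-5.2, 9.8, 173.0]]
[[-17.0, 6.0, 173.0], [-19.0, 4.0, 172.0], [-5.0, 4.0, 164.0], [-17.0, 10.0, 172.0], [-19.0, 8.0, 172.0], [-23.0, 8.0, 173.0], [-4.0, 8.0, 163.0], [-9.0, 9.0, 165.0], [-9.0, 5.0, 163.0], [-16.0, 9.0, 168.0], [-20.0, 9.0, 169.0], [-22.0, 8.0, 169.0], [-19.0, 1.0, 164.0], [-7.0, 7.0, 160.0], [-10.0, 6.0, 161.0], [-14.0, 7.0, 163.0], [-19.0, 9.0, 166.0], [-19.0, 5.0, 164.0], [-8.0, 9.0, 158.0], [-13.0, 10.0, 161.0], [-16.0, 10.0, 162.0], [-19.0, 9.0, 163.0], [-20.0, 7.0, 162.0], [-13.0, 6.0, 155.0]]
side uprights 216 [[49.2, -61.7, 173.0], [55.1, 12.0, 176.0], [
[... 447 characters left out ...]
[14.1, 46.1, 106.7]]
 slope 0.2366656236133664
top plate top 90 [[-1.9, -48.9, 173.2], [16.4, 2.1, 177.9], [20.7, 53.5, 183.3]]
top hook 15 [[-18.8, -0.7, 161.4], [-12.2, 2.5, 166.7], [-5.5, 5.7, 176.8]]
[[-4.0, 6.0, 162.0], [-7.0, 6.0, 162.0], [-6.0, 3.0, 160.0], [-6.0, 0.0, 162.0], [-10.0, 5.0, 163.0], [-10.0, 3.0, 165.0], [-9.0, -0.0, 164.0], [-13.0, 5.0, 169.0], [-14.0, 2.0, 178.0], [-12.0, -1.0, 167.0], [-17.0, 5.0, 176.0], [-17.0, 2.0, 175.0], [-16.0, -1.0, 173.0], [-19.0, 4.0, 168.0], [-19.0, 1.0, 172.0]]
top uprights 330 [[52.7, -65.7, 173.2], [60.1, 1.6, 177.2], [67.9, 69.5, 181.3]]
 slope -0.44139365095329813
top base 628 [[8.5, -80.6, 5.8], [39.6, 11.2, 10.8], [115.2, 93.8, 15.2]]
```

Measured in the world frame, with the two views agreeing to about 2 mm:

| Thing | x, y (m) | Yaw |
|---|---|---|
| Caddy | (0.466, -0.063) | -23.3° |
| Caddy grip point | (0.440, -0.052) | -23.3° |
| Stand origin | (0.648, -0.035) | -9.4° |

I'll approach now.

{"fn": "send_rows", "kwargs": {"plan": [[[0.96,-0.76,0],[0,0,0]],[[0.96,-0.76,0],[0,0,0]],[[0.96,-0.76,0],[0,0,0]],[[0.96,-0.76,0],[0,0,0]],[[0.96,-0.76,0],[0,0,0]],[[0.96,-0.76,0],[0,0,0]],[[0.96,-0.76,0],[0,0,0]],[[0.96,-0.76,0],[0,0,0]],[[0.96,-0.76,0],[0,0,0]],[[0.96,-0.76,0],[0,0,0]]], "gripper": 1}}

```text
time: 1.35
tool_pos: [0.3509, -0.2155, 0.2265]
tool_rot: [-3.141, 0.0, 0.396]
contact_force: [0.9, -0.4, 0.2]
opening: 0.0919
grip_force: 0.0
```

{"fn": "send_rows", "kwargs": {"plan": [[[0,0,0],[0,0,0.102]],[[0,0,0],[0,0,0.102]],[[0,0,0],[0,0,0.102]],[[0,0,0],[0,0,0.102]],[[0,0,0],[0,0,0.102]],[[0.15,-0.9,0],[0,0,0]],[[0.15,-0.9,0],[0,0,0]],[[0.15,-0.9,0],[0,0,0]],[[0.15,-0.9,0],[0,0,0]],[[0.1,-0.9,0],[0,0,0]]]}}

```text
time: 2.6
tool_pos: [0.4112, -0.1193, 0.2264]
tool_rot: [3.142, 0.001, -0.405]
contact_force: [-0.6, -0.9, 0.2]
opening: 0.0918
grip_force: 0.0
```

```bash
cat >> h.py <<'E'
def wrap(a): return (a+90)%180-90
def goal(x,y,z,yaw):
    "tool-axis shift (full-scale units) and turn still to go, tool pointing down"
    o=robot.observe();R=cv2.Rodrigues(np.zeros(3))[0]
    from scipy.spatial.transform import Rotation as Q
    R=Q.from_euler('xyz',o["tool_rot"]).as_matrix()
    G=Q.from_euler('xyz',[np.pi,0,np.radians(yaw)]).as_matrix()
    print("t",round(o["time"],2),"pos",o["tool_pos"].round(4),"rot",np.degrees(o["tool_rot"]).round(2),"F",o["contact_force"].round(2),"T",o["torque"].round(3),"open",round(o["opening"],4),"grip",round(o["grip_force"],1))
    d=np.array([x,y,z])-o["tool_pos"];print("shift now axes",(R.T@d/.025).round(3),"shift in goal axes",(G.T@d/.025).round(3),"turn",(Q.from_matrix(R.T@G).as_rotvec()/(np.pi/2)).round(4))
E
python3 -c "
from h import *
goal(.440,-.0517,.081,-23.3);print(robot.observe()['qpos'].round(2))"
```

```text
t 2.6 pos [ 0.4112 -0.1193  0.2264] rot [ 1.800e+02  4.000e-02 -2.322e+01] F [-0.62 -0.9   0.2 ] T [ 0.08  -0.016  0.012] open 0.0918 grip 0.0
shift now axes [-5.000e-03 -2.940e+00  5.817e+00] shift in goal axes [-0.013 -2.94   5.817] turn [0.     0.0004 0.0009]
[-0.46  0.16  1.77 -0.    1.21  1.51]
```

{"fn": "send_rows", "kwargs": {"plan": [[[0,-0.75,0],[0,0,0]],[[0,-0.75,0],[0,0,0]],[[0,-0.75,0.5],[0,0,0]],[[0,-0.69,0.8],[0,0,0]],[[0,0,0.8],[0,0,0]],[[0,0,0.8],[0,0,0]],[[0,0,0.5],[0,0,0]],[[0,0,0.3],[0,0,0]],[[0,0,0],[0,0,0]],[[0,0,0],[0,0,0]]]}}

```text
time: 3.85
tool_pos: [0.4404, -0.0527, 0.1347]
tool_rot: [-3.142, -0.001, -0.405]
contact_force: [0.2, 0.4, 0.1]
opening: 0.0918
grip_force: 0.0
```

Run:
```python
from h import *
goal(.440,-.0517,.081,-23.3)
for n in("side","top"):
    p,d=read_camera(n);c=cloud(n,d);np.savez(f"{n}1.npz",p=p,d=d,c=c)
    u,v=proj(n,[.44,-.052,.11]);u,v=int(u),int(v)
    k=p[max(v-50,0):v+50,u-60:u+60];cv2.imwrite(f"pics/{n}1.png",cv2.resize(k,None,fx=3.3,fy=3.3,interpolation=cv2.INTER_CUBIC))
    print(n,u,v,"tcp px",proj(n,robot.observe()["tool_pos"]))
cv2.imwrite("pics/b1.png",np.hstack([cv2.imread("pics/side1.png"),cv2.imread("pics/top1.png")]))
```

```text
t 3.85 pos [ 0.4404 -0.0527  0.1347] rot [-1.800e+02 -7.000e-02 -2.323e+01] F [0.24 0.39 0.09] T [ 0.013  0.029 -0.018] open 0.0918 grip 0.0
shift now axes [-0.035 -0.03   2.149] shift in goal axes [-0.032 -0.031  2.149] turn [-0.     -0.0007  0.0008]
side 332 208 tcp px [332.87462738 200.9994506 ]
top 308 245 tcp px [309.52182072 245.86154322]
```

View pics/b1.png

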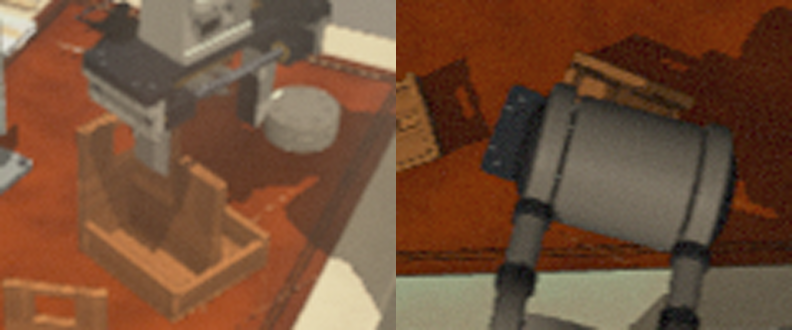

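The side crop shows the fingers straddling the raised divider: near tip at (155,172), far finger at (245,120), divider top at about (205,175). I'll go down and pinch.

{"fn": "send_rows", "kwargs": {"plan": [[[0,0,0.5],[0,0,0]],[[0,0,0.5],[0,0,0]],[[0,0,0.5],[0,0,0]],[[0,0,0.4],[0,0,0]],[[0,0,0.2],[0,0,0]],[[0,0,0],[0,0,0]],[[0,0,0],[0,0,0]],[[0,0,0],[0,0,0]],[[0,0,0],[0,0,0]],[[0,0,0],[0,0,0]]]}}

```text
time: 5.2
tool_pos: [0.4401, -0.0526, 0.0818]
tool_rot: [3.142, -0.0, -0.405]
contact_force: [0.2, 0.4, 1.2]
opening: 0.0915
grip_force: 0.0
```

{"fn": "send_rows", "kwargs": {"plan": [[[0,0,0],[0,0,0]],[[0,0,0],[0,0,0]],[[0,0,0],[0,0,0]],[[0,0,0],[0,0,0]],[[0,0,0],[0,0,0]],[[0,0,0],[0,0,0]],[[0,0,0],[0,0,0]],[[0,0,0],[0,0,0]],[[0,0,0],[0,0,0]],[[0,0,0],[0,0,0]]], "gripper": -1, "force": 40}}

```text
time: 6.45
tool_pos: [0.44, -0.0525, 0.0817]
tool_rot: [-3.142, -0.0, -0.405]
contact_force: [-0.5, 0.4, 0.4]
opening: 0.0116
grip_force: 40.0
```

```bash
python3 -c "
from h import *
goal(.440,-.0517,.081,-23.3)"
```

```text
t 6.45 pos [ 0.44   -0.0525  0.0817] rot [-180.     -0.    -23.23] F [-0.46  0.42  0.36] T [ 0.229  0.008 -0.016] open 0.0116 grip 40.0
shift now axes [-0.014 -0.029  0.029] shift in goal axes [-0.014 -0.029  0.029] turn [-0.     -0.      0.0008]
```

{"fn": "send_rows", "kwargs": {"plan": [[[0,0,-0.2],[0,0,0]],[[0,0,-0.4],[0,0,0]],[[0,0,-0.6],[0,0,0]],[[0,0,-0.6],[0,0,0]],[[0,0,-0.6],[0,0,0]],[[0,0,-0.3],[0,0,0]],[[0,0,0],[0,0,-0.05]],[[0,0,0],[0,0,-0.05]],[[0,0,0],[0,0,-0.053]],[[0,0,0],[0,0,0]]]}}

```text
time: 7.7
tool_pos: [0.4399, -0.0525, 0.1492]
tool_rot: [3.142, 0.0, -0.166]
contact_force: [-0.5, 0.0, -2.6]
opening: 0.012
grip_force: 40.0
```

{"fn": "send_rows", "kwargs": {"plan": [[[0.2,-0.2,0],[0,0,0]],[[0.4,-0.3,0],[0,0,0]],[[0.5,-0.4,0],[0,0,0]],[[0.5,-0.4,0],[0,0,0]],[[0.5,-0.4,0],[0,0,0]],[[0.3,-0.26,0],[0,0,0]],[[0.1,-0.1,0],[0,0,0]],[[0,0,0],[0,0,0]],[[0,0,0],[0,0,0]],[[0,0,0],[0,0,0]]]}}

```text
time: 8.95
tool_pos: [0.5099, -0.0122, 0.1493]
tool_rot: [3.141, -0.0, -0.165]
contact_force: [0.5, -0.5, -2.7]
opening: 0.0117
grip_force: 40.0
```

Run:
```python
from h import *
goal(.5101,-.0119,.147,-9.4)
o=robot.observe()["tool_pos"]
a=np.radians(-9.4);R=np.array([[np.cos(a),-np.sin(a)],[np.sin(a),np.cos(a)]])
P=[]
for n in("side","top"):
    p,d=read_camera(n);c=cloud(n,d).reshape(-1,3);np.savez(f"{n}2.npz",p=p,d=d,c=c)
    q=c.copy();q[:,:2]=(c[:,:2]-[.6482,-.0348])@R;q*=1000;x,y,z=q.T
    m=(x>-95)&(x<-35)&(abs(y)<75)&(z>170)&(z<215)
    print(n,"board",m.sum(),np.percentile(q[m],[3,50,97],axis=0).round(1).tolist(),"slope",np.degrees(np.arctan(np.polyfit(y[m],x[m],1)[0])).round(2))
    m=(x>-95)&(x<-35)&(abs(y)<50)&(z>105)&(z<140)
    print("lower board",m.sum(),np.percentile(q[m],[3,50,97],axis=0).round(1).tolist())
    m=(x>-34)&(x<-4)&(abs(y)<15)&(z>150)&(z<190);print("hook",m.sum(),np.percentile(q[m],[3,50,97],axis=0).round(1).tolist())
    m=(x>-25)&(x<25)&(abs(y)<55)&(z>66)&(z<178);print("plate",m.sum(),np.percentile(q[m],[3,50,97],axis=0).round(1).tolist())
    u,v=map(int,proj(n,[.6,-.03,.15]))
    P.append(cv2.resize(p[max(v-50,0):v+70,u-60:u+60],None,fx=3.3,fy=3.3,interpolation=cv2.INTER_CUBIC))
h=min(len(k) for k in P);cv2.imwrite("pics/b2.png",np.hstack([k[:h] for k in P]))
```

```text
t 8.95 pos [ 0.5099 -0.0122  0.1493] rot [179.99  -0.    -9.48] F [ 0.47 -0.51 -2.7 ] T [ 0.165  0.077 -0.015] open 0.0117 grip 40.0
shift now axes [ 0.004 -0.015  0.092] shift in goal axes [ 0.004 -0.015  0.092] turn [ 0.0001 -0.     -0.0009]
side board 67 [[-66.4, 39.6, 170.9], [-63.7, 51.7, 185.9], [-57.2, 56.4, 196.2]] slope -2.36
lower board 200 [[-91.1, -3.4, 106.1], [-66.3, 11.8, 122.3], [-64.0, 47.9, 138.0]]
hook 17 [[-25.7, 1.1, 159.2], [-15.2, 5.5, 162.4], [-6.8, 8.4, 168.0]]
plate 549 [[-6.4, -45.5, 69.9], [-2.1, 25.3, 130.5], [6.4, 53.6, 176.7]]
top board 171 [[-62.8, -52.7, 178.7], [-58.6, -3.1, 196.0], [-53.3, 48.0, 200.8]] slope -0.29
lower board 7 [[-62.8, -42.2, 116.3], [-62.3, -17.3, 137.9], [-62.0, 48.4, 139.9]]
hook 29 [[-31.4, -3.6, 162.3], [-17.2, -0.1, 166.0], [-5.7, 3.7, 174.3]]
plate 284 [[-15.6, -51.2, 72.0], [0.5, 0.6, 135.5], [17.5, 51.4, 177.0]]
```

View pics/b2.png

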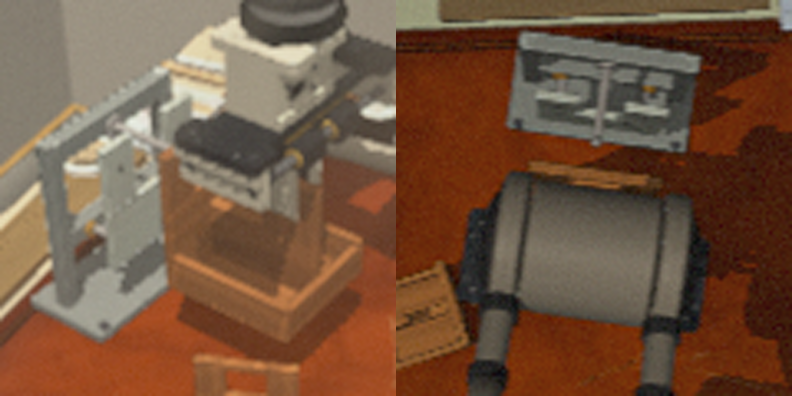

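Board and hook are in line: the board centre is about 2 mm to the right of the hook, the slot spans z 149–185, and the hook spans 157–175. The top crop shows the board at (595,178) facing the hook tip at (598,140). I'll pass the slot over the tip.

{"fn": "send_rows", "kwargs": {"plan": [[[0.1,-0.08,0],[0,0,0]],[[0.2,0,0],[0,0,0]],[[0.25,0,0],[0,0,0]],[[0.3,0,0],[0,0,0]],[[0.3,0,0],[0,0,0]],[[0.3,0,0],[0,0,0]],[[0.25,0,0],[0,0,0]],[[0.15,0,0],[0,0,0]],[[0.05,0,0],[0,0,0]],[[0,0,0],[0,0,0]]]}}

```text
time: 10.3
tool_pos: [0.5572, -0.0178, 0.1492]
tool_rot: [3.141, 0.0, -0.165]
contact_force: [-0.7, 0.1, -2.0]
opening: 0.0118
grip_force: 40.0
```

{"fn": "send_rows", "kwargs": {"plan": [[[0,0,0.05],[0,0,0]],[[0,0,0.1],[0,0,0]],[[0,0,0.12],[0,0,0]],[[0,0,0.12],[0,0,0]],[[0,0,0.12],[0,0,0]],[[0,0,0.1],[0,0,0]],[[0,0,0.05],[0,0,0]],[[0,0,0.02],[0,0,0]],[[0,0,0],[0,0,0]],[[0,0,0],[0,0,0]]]}}

```text
time: 11.55
tool_pos: [0.5574, -0.0179, 0.1323]
tool_rot: [3.141, -0.0, -0.165]
contact_force: [0.5, -0.1, -3.2]
opening: 0.0117
grip_force: 40.0
```

Run:
```python
from h import *
goal(.575,-.0226,.128,-9.4)
a=np.radians(-9.4);R=np.array([[np.cos(a),-np.sin(a)],[np.sin(a),np.cos(a)]])
P=[]
for n in("side","top"):
    p,d=read_camera(n);c=cloud(n,d).reshape(-1,3)
    q=c.copy();q[:,:2]=(c[:,:2]-[.6482,-.0348])@R;q*=1000;x,y,z=q.T
    m=(x>-30)&(x<-2)&(abs(y)<75)&(z>160)&(z<215)
    print(n,"board",m.sum(),np.percentile(q[m],[3,50,97],axis=0).round(1).tolist())
    u,v=map(int,proj(n,[.62,-.03,.15]))
    P.append(cv2.resize(p[max(v-40,0):v+50,u-45:u+45],None,fx=4.4,fy=4.4,interpolation=cv2.INTER_CUBIC))
cv2.imwrite("pics/b3.png",np.hstack(P))
```

```text
t 11.55 pos [ 0.5574 -0.0179  0.1323] rot [ 1.7999e+02 -2.0000e-02 -9.4500e+00] F [ 0.51 -0.12 -3.17] T [0.055 0.121 0.059] open 0.0117 grip 40.0
shift now axes [0.724 0.071 0.173] shift in goal axes [0.724 0.071 0.173] turn [ 0.0001 -0.0002 -0.0006]
side board 49 [[-19.1, 9.7, 161.8], [-14.1, 54.8, 171.3], [-2.3, 58.4, 179.3]]
top board 52 [[-9.0, -48.2, 170.3], [-7.2, -0.1, 179.2], [-3.8, 49.3, 183.1]]
```

View pics/b3.png

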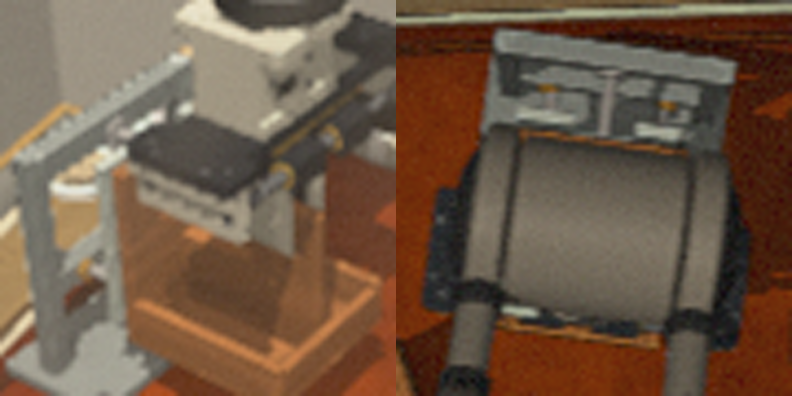

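The board is just in front of the plate, with the hook bar running through the slot (visible beyond the board at about (607,90)). About 3.6 mm is left to lower, so I'll do the last part in small steps.

{"fn": "send_rows", "kwargs": {"plan": [[[0,0,0.03],[0,0,0]],[[0,0,0.03],[0,0,0]],[[0,0,0.03],[0,0,0]],[[0,0,0.02],[0,0,0]],[[0,0,0],[0,0,0]],[[0,0,0],[0,0,0]],[[0,0,0],[0,0,0]],[[0,0,0],[0,0,0]],[[0,0,0],[0,0,0]],[[0,0,0],[0,0,0]]]}}

```text
time: 12.9
tool_pos: [0.5573, -0.0178, 0.1295]
tool_rot: [3.142, -0.0, -0.165]
contact_force: [0.3, 0.3, -2.8]
opening: 0.0115
grip_force: 40.0
```

{"fn": "send_rows", "kwargs": {"plan": [[[0,0,0.02],[0,0,0]],[[0,0,0],[0,0,0]],[[0,0,0],[0,0,0]],[[0,0,0],[0,0,0]],[[0,0,0],[0,0,0]],[[0,0,0],[0,0,0]],[[0,0,0],[0,0,0]],[[0,0,0],[0,0,0]],[[0,0,0],[0,0,0]],[[0,0,0],[0,0,0]]]}}

```text
time: 14.15
tool_pos: [0.5574, -0.0179, 0.129]
tool_rot: [3.141, -0.0, -0.165]
contact_force: [0.2, 0.0, -2.7]
opening: 0.0117
grip_force: 40.0
```

{"fn": "send_rows", "kwargs": {"plan": [[[0,0,0.02],[0,0,0]],[[0,0,0],[0,0,0]],[[0,0,0],[0,0,0]],[[0,0,0],[0,0,0]],[[0,0,0],[0,0,0]],[[0,0,0],[0,0,0]],[[0,0,0],[0,0,0]],[[0,0,0],[0,0,0]],[[0,0,0],[0,0,0]],[[0,0,0],[0,0,0]]]}}

```text
time: 15.4
tool_pos: [0.5574, -0.0179, 0.1285]
tool_rot: [3.142, -0.0, -0.165]
contact_force: [-0.1, 0.3, -0.6]
opening: 0.0119
grip_force: 40.0
```

Run:
```python
from h import *
f=[]
for i in range(4):
    o=robot.observe();f.append(np.r_[o["contact_force"],o["torque"]*10]);read_camera("top")
print(np.mean(f,0).round(2),np.std(f,0).round(2),o["tool_pos"].round(4))
```

```text
[ 0.05 -0.13 -0.03  0.18 -0.55  0.25] [0.38 0.34 0.37 0.4  0.23 0.23] [ 0.5575 -0.0179  0.1285]
```

The wrist's vertical force went from -2.7 N to about 0, so the hook now carries the caddy. Now the slow press.

{"fn": "send_rows", "kwargs": {"plan": [[[0.03,0,0.005],[0,0,0]],[[0.06,0,0],[0,0,0]],[[0.06,0,0],[0,0,0]],[[0.06,0,0],[0,0,0]],[[0.06,0,0],[0,0,0]],[[0.06,0,0],[0,0,0]],[[0.05,0,0],[0,0,0]],[[0.02,0,0],[0,0,0]],[[0,0,0],[0,0,0]],[[0,0,0],[0,0,0]]]}}

```text
time: 16.85
tool_pos: [0.5668, -0.0193, 0.1284]
tool_rot: [-3.141, 0.001, -0.165]
contact_force: [-5.1, 2.4, 4.3]
opening: 0.0118
grip_force: 40.0
```

```bash
cat > f.py <<'E'
from h import *
f=[];P=np.array([np.cos(np.radians(-9.4)),np.sin(np.radians(-9.4))])
for i in range(4):
    o=robot.observe();f.append(np.r_[o["contact_force"]@np.r_[P,0],o["contact_force"],o["torque"]*10]);read_camera("top")
print("t",o["time"],"F press,xyz,T*10",np.mean(f,0).round(2),o["tool_pos"].round(4),np.degrees(o["tool_rot"]).round(2),"stand x of tcp mm",((o["tool_pos"][:2]-[.6482,-.0348])@P*1000).round(2))
E
python3 f.py
```

```text
t 17.0 F press,xyz,T*10 [-5.23 -4.98  1.94  4.29  2.38  5.68 -0.98] [ 0.5668 -0.0193  0.1284] [-1.7999e+02  5.0000e-02 -9.4500e+00] stand x of tcp mm -82.84
```

{"fn": "send_rows", "kwargs": {"plan": [[[0,0,-0.005],[0,0,0]],[[0.04,0,0],[0,0,0]],[[0.04,0,0],[0,0,0]],[[0.04,0,0],[0,0,0]],[[0.04,0,0],[0,0,0]],[[0.02,0,0],[0,0,0]],[[0,0,0],[0,0,0]],[[0,0,0],[0,0,0]],[[0,0,0],[0,0,0]],[[0,0,0],[0,0,0]]]}}

```text
time: 18.3
tool_pos: [0.5706, -0.0198, 0.1285]
tool_rot: [-3.141, 0.003, -0.165]
contact_force: [-7.0, 2.1, 5.1]
opening: 0.0118
grip_force: 40.0
```

```bash
python3 f.py
python3 - <<'E'
from h import *
a=np.radians(-9.4);R=np.array([[np.cos(a),-np.sin(a)],[np.sin(a),np.cos(a)]])
for n in("side","top"):
    p,d=read_camera(n);c=cloud(n,d).reshape(-1,3)
    q=c.copy();q[:,:2]=(c[:,:2]-[.6482,-.0348])@R;q*=1000;x,y,z=q.T
    for z0 in(60,100,140,170):
        m=(x>-30)&(x<35)&(abs(y)<56)&(z>z0)&(z<z0+(40 if z0<170 else 17));print(n,z0,m.sum(),np.percentile(q[m],[3,25,50,75,97],axis=0).round(1).T.tolist() if m.any() else"")
E
```

```text
t 18.45 F press,xyz,T*10 [-7.51 -7.21  2.43  5.41  3.23  9.03 -1.87] [ 0.5706 -0.0198  0.1285] [-1.7998e+02  1.4000e-01 -9.4700e+00] stand x of tcp mm -79.02
side 60 246 [[-28.0, -13.6, -5.3, -3.6, 32.7], [6.2, 8.7, 22.3, 42.0, 55.8], [61.5, 72.3, 80.8, 90.6, 99.4]]
side 100 161 [[-24.9, -5.7, -4.4, -3.6, 9.2], [1.6, 16.7, 33.6, 48.0, 55.5], [101.8, 105.7, 114.3, 125.0, 138.2]]
side 140 88 [[-5.9, -3.6, 7.0, 12.6, 34.8], [-26.5, 39.4, 50.3, 54.0, 55.7], [142.2, 151.7, 166.1, 174.8, 178.2]]
side 170 36 [[-5.4, 5.1, 8.4, 12.5, 34.0], [-23.1, 31.3, 49.1, 52.6, 55.7], [170.7, 173.4, 175.6, 177.1, 178.6]]
top 60 3 [[32.9, 33.0, 33.1, 33.6, 34.0], [-39.2, -38.0, -36.6, 0.8, 33.7], [80.3, 81.7, 83.3, 84.4, 85.4]]
top 100 1 [[-1.7, -1.7, -1.7, -1.7, -1.7], [50.8, 50.8, 50.8, 50.8, 50.8], [131.2, 131.2, 131.2, 131.2, 131.2]]
top 140 81 [[9.4, 11.6, 14.0, 16.7, 33.0], [-50.0, -27.7, -0.5, 30.0, 49.4], [160.8, 165.5, 176.2, 177.9, 179.5]]
top 170 70 [[9.3, 10.9, 13.0, 14.6, 16.4], [-52.2, -38.3, -10.4, 36.0, 50.0], [171.9, 176.3, 178.0, 179.7, 183.9]]
```

Force rises at the spring rate (2.3 N over 3.8 mm). The plate's top edge shows about 8.5 mm of travel, and the rest of the force is friction on the hook. I'll ease the downward load slightly and press 4 mm further.

{"fn": "send_rows", "kwargs": {"plan": [[[0,0,-0.008],[0,0,0]],[[0.03,0,0],[0,0,0]],[[0.04,0,0],[0,0,0]],[[0.04,0,0],[0,0,0]],[[0.04,0,0],[0,0,0]],[[0.02,0,0],[0,0,0]],[[0,0,0],[0,0,0]],[[0,0,0],[0,0,0]],[[0,0,0],[0,0,0]],[[0,0,0],[0,0,0]]]}}

```text
time: 19.85
tool_pos: [0.5742, -0.0202, 0.1285]
tool_rot: [-3.141, 0.004, -0.165]
contact_force: [-8.8, 3.2, 6.5]
opening: 0.012
grip_force: 40.0
```

```bash
cat > g.py <<'E'
from h import *
import sys
a=np.radians(-9.4);R=np.array([[np.cos(a),-np.sin(a)],[np.sin(a),np.cos(a)]])
Q=[]
for i in range(2):
    p,d=read_camera("top");c=cloud("top",d).reshape(-1,3)
    q=c.copy();q[:,:2]=(c[:,:2]-[.6482,-.0348])@R;Q.append(q*1000)
q=np.vstack(Q);x,y,z=q.T
for s in(-1,1):
    m=(x>0)&(x<30)&(s*y<56)&(s*y>22)&(z>172)&(z<186);print("plate top side",s,m.sum(),np.percentile(x[m],[3,50,97]).round(1))
p,d=read_camera("side");c=cloud("side",d).reshape(-1,3);q=c.copy();q[:,:2]=(c[:,:2]-[.6482,-.0348])@R;q*=1000;x,y,z=q.T
for z0 in(95,110,125,140,155):
    m=(x>-15)&(x<15)&(y<54)&(y>10)&(z>z0)&(z<z0+15);print("board front z",z0,m.sum(),np.percentile(x[m],[25,50,75]).round(1))
E
python3 f.py; python3 g.py
```

```text
t 20.0 F press,xyz,T*10 [-9.48 -9.13  2.9   5.77  4.48 11.71 -2.54] [ 0.5742 -0.0202  0.1285] [-179.97    0.22   -9.47] stand x of tcp mm -75.38
plate top side -1 49 [14.2 17.  19.8]
plate top side 1 58 [12.8 17.  20.2]
board front z 95 49 [-1.5 -0.7  0.2]
board front z 110 46 [-1.6 -0.8 -0.1]
board front z 125 32 [-1.6 -0.5  0.2]
board front z 140 15 [-1.4 -0.5  0.3]
board front z 155 7 [-0.4  0.3  0.7]
```

Run:
```python
from h import *
a=np.radians(-9.4);R=np.array([[np.cos(a),-np.sin(a)],[np.sin(a),np.cos(a)]])
for f in("top0","top2","side2"):
    k=np.load(f+".npz");c=(k["c"] if "c" in k else cloud("top",k["d"])).reshape(-1,3)
    q=c.copy();q[:,:2]=(c[:,:2]-[.6482,-.0348])@R;q*=1000;x,y,z=q.T
    for s in(-1,1):
        m=(x>-13)&(x<17)&(s*y<56)&(s*y>22)&(z>172)&(z<186);print(f,"plate top side",s,m.sum(),np.percentile(x[m],[3,50,97]).round(1))
    m=(x>-15)&(x<10)&(y<54)&(y>10)&(z>70)&(z<115);print("front",m.sum(),np.percentile(x[m],[25,50,75]).round(1))
```

```text
top0 plate top side -1 38 [-0.   3.6  7.5]
top0 plate top side 1 40 [0.2 4.  8.9]
front 35 [0.3 0.6 1. ]
top2 plate top side -1 39 [-0.6  3.3  7.6]
top2 plate top side 1 39 [0.3 4.3 8.6]
front 36 [0.3 0.6 0.8]
side2 plate top side -1 28 [-4.5 -1.3  5.4]
side2 plate top side 1 38 [-4.8 -1.5  5.1]
front 144 [-3.3 -2.3 -1.6]
```

Plate travel estimates: 11.8 mm from the plate's rear edge, 11.6 mm from the board against the initial plate face, and 11.6 mm from force less friction. I need about 2 mm more.

{"fn": "send_rows", "kwargs": {"plan": [[[0,0,-0.008],[0,0,0]],[[0.02,0,0],[0,0,0]],[[0.03,0,0],[0,0,0]],[[0.03,0,0],[0,0,0]],[[0.015,0,0],[0,0,0]],[[0,0,0],[0,0,0]],[[0,0,0],[0,0,0]],[[0,0,0],[0,0,0]],[[0,0,0],[0,0,0]],[[0,0,0],[0,0,0]]]}}

```text
time: 21.45
tool_pos: [0.5761, -0.0204, 0.1285]
tool_rot: [-3.141, 0.005, -0.165]
contact_force: [-9.9, 4.6, 6.2]
opening: 0.0118
grip_force: 40.0
```

```bash
python3 f.py; python3 g.py
```

```text
t 21.6 F press,xyz,T*10 [-10.88 -10.35   4.06   5.83   5.24  12.96  -2.93] [ 0.5762 -0.0204  0.1286] [-179.96    0.28   -9.47] stand x of tcp mm -73.41
plate top side -1 42 [16.7 19.1 21.7]
plate top side 1 51 [14.  19.4 22.5]
board front z 95 49 [0.2 1.3 2.3]
board front z 110 50 [0.1 1.4 2.4]
board front z 125 31 [0.5 1.2 2. ]
board front z 140 16 [0.9 1.9 2.9]
board front z 155 8 [0.6 1.7 2.1]
```

All three estimates now give 13.7–13.9 mm of travel and about 8.3 N on the plate. Both sides of the plate read equal, the board is upright and flush, and the hook is loaded. Handing in.

```bash
python3 -c "
from h import *
print(robot.observe()['qvel'].round(4));print(robot.hand_in())"
```

```text
[ 0.0009 -0.0008  0.0005  0.0005 -0.      0.0006]
the job is handed in; nothing more can be done
None
```

The caddy hangs on the stand's hook and is held steadily and squarely against the sprung plate, pressed in about 14 mm (roughly 8 N, by my estimate); the job is handed in, but no verdict was shown.

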